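# Snap the handpiece rest onto the accessory rail

### The job

Pick up the white handpiece rest and mount it on the free middle of the aluminium accessory rail: with its far end raised, hook its lip under the rail edge nearest the robot and push it home, then rock the far end down until the sprung black foot clicks under the far edge and the rest sits level. Do it gently, never forcing the rest or the rail with more than about 50 newtons, leave the other things on the table where they are, and let go.

Things in the scene. Friction and masses are not known exactly. Their poses are not given: they have to be found in the camera images.
- rest_center (a point): Centre of the loose white plastic handpiece rest (0.18 kg), 29 mm above the table at the start, 17 mm above the origin of body rest (same axes). Grip the cradle block across its 40 mm width (y): in the body's frame the block is x -34 to 0, z 12 to 46 mm, with an open groove 26 mm wide along x in its top from z 33 up.
- rest: The rest; origin in the middle of its flat seating face (the base's underside), x from lip end to foot end, z up. Base x -38 to +40, y -20 to +20, z 0 to 12 mm. It stands level on lip and foot, which reach 12 mm below the face. Hooked but not clicked it leans on the foot, foot end up by 0.15 to 0.2 rad; to bring the lip in, tilt it 0.3 to 0.4 rad. Seated, x points away from the robot.
- lip_tip (a point): On the free edge of the lip, half-way up its 4 mm thickness; in the frame of body rest at x -24, z -10 mm. A wall hangs from the base at the lip end (inner face x -30.6, down to z -12); from its bottom the 6.6 mm long lip points to +x (x -30.6 to -24, top z -8). The slot between seating face and lip is 8 mm high and takes the rail's 5 mm edge.
- press_pad (a point): Middle of the ribbed flat top of the base at the foot end, x +24, z +12 mm in the frame of body rest; free from x 0 to +40 mm. The place to press the rest down.
- foot (a joint): Travel (m) of the rest's black sprung foot: 0 home, up to 0.006 outwards (rest's +x), spring 3 N plus 1 N per mm. In the frame of body rest: upright at x +30.8 and beyond; nose inwards to x +26.6, its catch at z -5.8, below it a lead-in slope to z -12 mm. Pressing the pad takes some 9 to 14 N at first, then almost nothing for 4 mm or so as the nose slides down the edge; it clicks home only just before the hard stop on the rail.
- rail: Fixed aluminium rail; origin on the table under its centre, x across it (away from the robot at yaw 0), y along. Foot plate 76 x 190 x 8 mm. Head: x -30 to +30 mm, 5 mm thick, overhanging edges rounded above, square below, 170 mm long, black end stops at y -80 and +80. Its top lies 39 to 49 mm above the table, differing each time and not measured: feel for it. Free middle: rest centre within y +-45 mm.
- handpiece: Bystander: white rotary handpiece 24 x 189 x 24 mm, lying; origin at the middle of its underside. Leave it alone.
- steel_dish: Bystander: round pressed steel dish, 102 mm, 18 mm high; origin at the middle of its underside. Leave it alone.
- tape_roll: Bystander: roll of paper tape lying flat, 60 mm, 19 mm high; origin at the middle of its underside. Leave it alone.
- bit_block: Bystander: black block 26 x 62 x 20 mm with ten file bits on top, 43 mm high in all; origin at the middle of its underside. Leave it alone.

How it is judged (in metres and radians):
On the way:
1. the lip is hooked under the near edge of the rail head while the far end is still raised (tilt over 0.12 rad) (x of lip_tip in the frame of rail between -0.0295 and -0.018 m and z of lip_tip in the frame of rail between 0.018 and 0.04 m and y of lip_tip in the frame of rail between -0.06 and 0.06 m and angle between rest's own z axis and vertical between 0.12 and 0.6 rad and angle between the y axis of rest and the y axis of rail, either way round below 0.12 rad), for 0.2 s.
At the end, for the whole second after the job is handed in: The rest sits level on the rail head (tilt under 0.045 rad, square within 0.06 rad, centred across it within 3 mm, seating face 36.5 to 50.5 mm above the table), foot clicked under the far edge (home within 1.5 mm), its centre within 45 mm of the rail's middle, at rest (x of rest in the frame of rail between -0.003 and 0.003 m and y of rest in the frame of rail between -0.045 and 0.045 m and z of rest in the frame of rail between 0.0365 and 0.0505 m and angle between rest's own z axis and vertical below 0.045 rad and angle between the x axis of rest and the x axis of rail, either way round below 0.06 rad and value of joint foot below 0.0015 m and linear speed of rest below 0.01 m/s); the robot touches nothing.
It fails at once if the rest is forced against the rail with more than 50 N (contact force between rest and rail above 50 N).
It fails at once if the robot itself pushes on the rail with more than 50 N (contact force between any of the arm, the fingers and rail above 50 N).
It fails at once if a bystander is moved by more than 15 mm (distance of any of handpiece, steel_dish, tape_roll, bit_block from where it was at the start of the episode above 0.015 m).
It also fails if it takes over 45 s, if anything falls off the work surface, if the arm or the gripper's body presses on something with over 40 N, if the wrist force passes 120 N, or if a joint passes its speed limit or range.

### The arm

A 6-joint arm with a two-finger parallel gripper is mounted at the origin on the work surface; the furniture and walls round the work are solid. World frame = base frame: x ahead of the robot, y to its left, z up, the work surface at z = 0. Lengths are in mm, angles in degrees, forces in N, time in s.
With the tool pointing down it reaches from about 300 to 850 mm from the base axis. Payload 4.2 kg.
Tool frame: the origin (TCP) lies at the very end of the fingers, on their centre line; the grasp point (between the pads) lies 19 mm behind it; z points along the fingers, y is the line along which they close (so a half turn about z gives the same grasp; the last joint's range is limited). The gripper opens to 91 mm and grips with 3 to 60 N. Pads are 32 mm wide; open, the fingers measure 118 mm over their backs; the gripper's body (76 mm by 178 mm) begins 60 mm behind the grasp point.
Start: joints at [-75.401, 18.312, 89.639, -0, 72.044, -1.146], TCP at [156.032, -553.441, 213.976] pointing down, gripper open.
Joint ranges: [-177.97, 177.97], [-48.28, 115.42], [12.27, 149.76], [-77.06, 257.06], [2.81, 150.46], [-146.56, 146.56]. Speed limits (degrees/s): [147.25, 147.25, 180, 180, 180, 180].

### API

Orientations are given as [roll, pitch, yaw] about the fixed x, y, z axes, in that order (R = Rz(yaw) Ry(pitch) Rx(roll)).
In Python, from workcell import env, eyes gives the robot as it stands.
- The arm moves only by the tool send_rows, never from a script. Its argument "targets" is text: rows parted by semicolons, each of 7 numbers parted by spaces: the shift along the tool's x, y, z in m, then the turn, a rotation vector about the tool's x, y, z in degrees, then the opening in per cent of the stroke, from 0 (shut) to 100 (fully open). A call has 1 to 12 rows; each row is the pose to reach, as a shift and turn from the pose commanded when the call began, along the tool's axes at that moment; what a row does not reach only later rows make up. A row lasts 1/12 s, in which the tool goes at most 41.7 mm and 7.16 degrees, less where a joint would pass 70% of its speed; a pose out of reach is approached as far as the arm can. A call with a gripper value outside its range is refused whole. The fingers move at their own pace and stop on an object; "grip_force" is the grip in N (left out, the last holds). Time passes only in rows, so rows that repeat a pose let the fingers close. It gives the time, the measured TCP pose, the force, the opening and the grip force at its end, in the units of the state.
- env.state(): the state, without advancing time (a new reading comes with each control period).
- eyes.grab_frame(name): name is "scene" or "top" or "wrist"; returns a dict with "image" (384x512x3 uint8, blue, green, red), "fovy" (degrees; the focal length in pixels is half the picture's height over the tangent of half this angle, whatever the lens; pixels are square), "cx", "cy" (the principal point, pixels), "eye" and "attitude" of the camera in the world. Camera axes: x right, y up, looking along -z (the intrinsics and any distortion apply to the point x, -y, -z); pixel columns grow to the right and rows downward; lengths in mm; the calibration is good to about 2 mm. A picture is of the moment at which its call begins. There is no depth.
- env.job_done(): hands the job in; it is judged then, once.
The state is a dict: "time_s": time; "qpos": joint angles; "qvel": joint speeds; "effort": joint torques, N m; "ee_pos": TCP position; "ee_rot": TCP orientation; "force": force on the tool from outside, world axes, zero at the start; "torque": the same for the moment, N m; "gripper_width": finger opening in mm; "gripper_force": force on a finger pad.
Only numpy, scipy, OpenCV 4.12 (cv2) and the standard library are available. Lean on these libraries where they do the work, as an engineer would, in place of code of your own. Each camera call takes 0.05 s, during which the arm holds its last target. There are 200 camera calls.

## Working session

There is one attempt and no reset: what is moved stays moved. The work goes in short steps, Python scripts to look and compute and a tool call to move; the robot and the scene stay as the last step left them, time stands still between calls to the robot, and variables do not carry over. Pictures are saved under pics/ and viewed, at most 12 in all, crops included, and the job is handed in when it is done.

Besides the shell and the picture viewer there is one more tool, called after "Emit:" in YAML: its name, and indented under it one key for each argument. send_rows: Moves the arm, as the interface text tells. Its arguments: {"type":"object","properties":{"targets":{"type":"string"},"grip_force":{"type":"number"}},"required":["targets"]}

```bash
ls; mkdir -p pics
python3 - <<'E'
from workcell import env, eyes
import cv2
print(env.state())
for n in("scene","top","wrist"):
    f=eyes.grab_frame(n); cv2.imwrite(f"pics/{n}0.png",f["image"]); print(n,{k:v for k,v in f.items() if k!="image"})
a=cv2.imread("pics/scene0.png");b=cv2.imread("pics/top0.png")
cv2.imwrite("pics/t0.png",cv2.resize(b,(800,600),interpolation=cv2.INTER_CUBIC))
E
```

```text
pics
{'time_s': 0.0, 'qpos': array([-7.54028771e+01,  1.83509628e+01,  8.97047740e+01,  3.09445230e-04,
        7.20436952e+01, -1.14445717e+00]), 'qvel': array([-0.01476242, -0.03448367,  0.07473873, -0.00046084, -0.01245316,
       -0.01955003]), 'effort': array([-1.88411213e-03, -4.12468386e+01, -2.31975675e+01,  7.25331274e-02,
        4.55052929e-02, -1.22748579e-04]), 'ee_pos': array([ 155.88928225, -552.95339037,  213.13813596]), 'ee_rot': array([-1.79900594e+02, -2.28012500e-03,  1.57414825e+01]), 'force': array([0.99612544, 0.20705363, 0.24068507]), 'torque': array([-0.04508188, -0.04352302, -0.00042814]), 'gripper_force': 0.0, 'gripper_width': 90.7980581202054}
scene {'fovy': 46.05543528596088, 'cx': 267.29421169191886, 'cy': 189.87988442484377, 'eye': array([-381.35108114,  692.84802428,  743.53165314]), 'attitude': array([  55.66568621,   -1.13786904, -125.63734066])}
top {'fovy': 55.93213402669173, 'cx': 257.039255186396, 'cy': 191.54074851995247, 'eye': array([ 310.53491082,  124.77804975, 1133.92518607]), 'attitude': array([  6.87117676,  -0.43369194, -90.4738755 ])}
wrist {'fovy': 62.01672949284401, 'cx': 259.8020137745944, 'cy': 189.5127973827327, 'eye': array([ 231.04301689, -533.24988668,  385.61717531]), 'attitude': array([-15.91623437,   0.13314534, -74.30803666])}
```

View pics/t0.png

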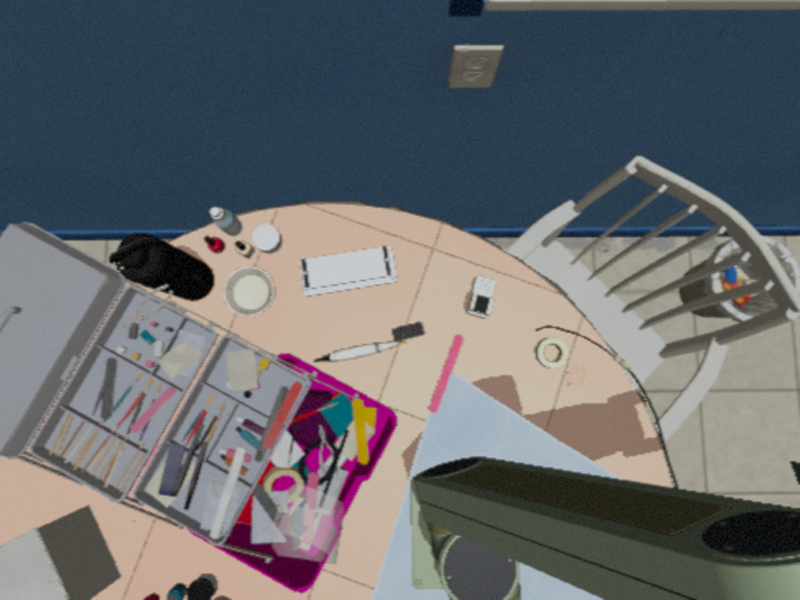

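View pics/scene0.png

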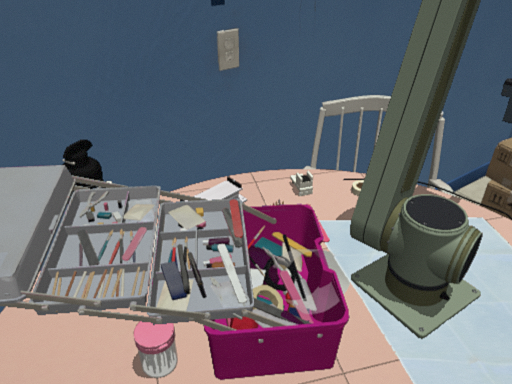

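The top view shows (800-px picture) the rail around (348,270), rest (481,297), handpiece (360,350), bit block (408,331), dish (250,290) and tape roll (552,351). Next I enlarge the rail and rest.

```bash
cat > h.py <<'E'
import numpy as np, cv2
from scipy.spatial.transform import Rotation as R
from workcell import env, eyes
np.set_printoptions(precision=2,suppress=True)
def rot(a): return R.from_euler('xyz',a,degrees=True)
def ray(f,u,v):
    fl=192/np.tan(np.radians(f["fovy"]/2))
    return rot(f["attitude"]).apply([(u-f["cx"])/fl,-(v-f["cy"])/fl,-1.0])
def pix(f,u,v,z):
    d=ray(f,u,v); e=np.array(f["eye"]); return e+d*(z-e[2])/d[2]
def proj(f,p):
    fl=192/np.tan(np.radians(f["fovy"]/2))
    c=rot(f["attitude"]).inv().apply(np.array(p)-f["eye"]); return np.array([f["cx"]+fl*c[0]/-c[2],f["cy"]-fl*c[1]/-c[2]])
def crop(img,x0,y0,w,h,s,name):
    cv2.imwrite(name,cv2.resize(img[y0:y0+h,x0:x0+w],None,fx=s,fy=s,interpolation=cv2.INTER_CUBIC))
E
python3 - <<'E'
from h import *
f=eyes.grab_frame("top")
crop(f["image"],185,145,145,80,5.5,"pics/t1.png")
for n,u,v,z in[("rail",348,270,45),("rest",481,297,45),("bit",408,331,30),("hp",362,350,20),("tape",552,351,15),("dish",250,290,15)]:
    print(n,pix(f,u*.64,v*.64,z))
E
```

```text
rail [500.03 219.65  45.  ]
rest [445.02 -38.91  45.  ]
bit [380.95 103.37  30.  ]
hp [344.97 193.87  20.  ]
tape [ 340.13 -181.23   15.  ]
dish [466.17 417.46  15.  ]
```

View pics/t1.png

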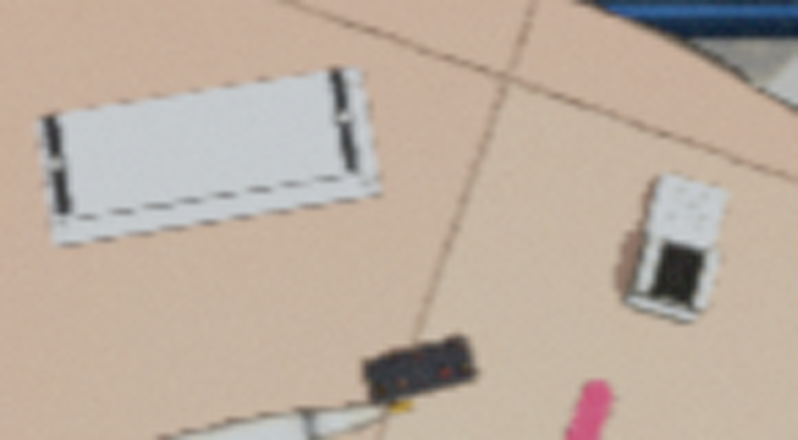

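The crop shows (crop px): rail stops centred at (57,164) and (344,121). The rest has its ribbed foot end at the far side (660,173)-(728,188), and its cradle block nearer the robot with dark groove (680,272). I compute poses from these.

```bash
cat >> h.py <<'E'
def rows(p,rpy=None,rotm=None):
    """shift (m) and rotvec (deg) in tool axes from the measured pose to a wanted one"""
    s=env.state(); T=rot(s["ee_rot"]); W=rot(rpy) if rotm is None else rotm
    return np.round(T.inv().apply(np.array(p)-s["ee_pos"])/1000,4), np.round((T.inv()*W).as_rotvec(degrees=True),2)
E
python3 - <<'E'
from h import *
f=eyes.grab_frame("top")
P=lambda u,v,z: pix(f,185+(u+.5)/5.5-.5,145+(v+.5)/5.5-.5,z)
a,b=P(57,164,48),P(344,121,48); d=a-b; print("rail",(a+b)/2,np.hypot(*d[:2]),np.degrees(np.arctan2(-d[0],d[1])))
fe=P(694,181,24); bl=P(680,272,50); d=bl-fe
print("foot end",fe,"block",bl,np.hypot(*d[:2]), np.degrees(np.arctan2(-d[1],-d[0])))
# left side line of base and right
for q in [(660,173,24),(728,188,24),(692,322,40),(626,300,40)]: print(P(*q))
c=fe; 
print(rows([400,-30,230],[180,0,167]))
E
```

```text
rail [506.66 224.35  48.  ] 160.28974294288048 8.265497975436704
foot end [486.96 -52.19  24.  ] block [432.33 -39.03  50.  ] 56.19749581040652 -13.542470000291047
[491.68 -33.06  24.  ]
[482.82 -71.32  24.  ]
[405.6  -46.48  40.  ]
[418.09 -10.25  40.  ]
(array([ 0.38, -0.44, -0.02]), array([  -0.01,   -0.06, -151.25]))
```

Run:
```python
from h import *
print(rows([431.5,-38.9,150],[180,0,166.7]))
```

```text
(array([ 0.4 , -0.42,  0.06]), array([  -0.01,   -0.06, -150.95]))
```

Emit:
send_rows:
  targets: "0.40 -0.42 0.06 0 0 -150.95 100;0.40 -0.42 0.06 0 0 -150.95 100;0.40 -0.42 0.06 0 0 -150.95 100;0.40 -0.42 0.06 0 0 -150.95 100;0.40 -0.42 0.06 0 0 -150.95 100;0.40 -0.42 0.06 0 0 -150.95 100;0.40 -0.42 0.06 0 0 -150.95 100;0.40 -0.42 0.06 0 0 -150.95 100;0.40 -0.42 0.06 0 0 -150.95 100;0.40 -0.42 0.06 0 0 -150.95 100;0.40 -0.42 0.06 0 0 -150.95 100;0.40 -0.42 0.06 0 0 -150.95 100"

```text
time_s: 1.25
ee_pos: [388.9, -111.8, 162.6]
ee_rot: [180.0, 0.0, 102.0]
force: [0.4, -0.7, 0.4]
gripper_width: 91.4
gripper_force: 0.0
```

```bash
sed -i 's/s\["ee_pos"\])\/1000,4)/s["ee_pos"]),1)/; s/(m) and/(mm) and/' h.py
python3 - <<'E'
from h import *
s=env.state();print(s["qpos"],s["ee_pos"],s["ee_rot"])
print(rows([431.5,-38.9,150],[180,0,166.7]))
E
```

```text
[-17.66   5.45 114.69  -0.01  59.8  -29.69] [ 388.92 -111.8   162.58] [179.96   0.04 102.04]
(array([62.4, 56.8, 12.6]), array([  0.02,   0.06, -64.66]))
```

Emit:
send_rows:
  targets: "0.061 0.055 0.011 0 0 -60 100;0.061 0.055 0.011 0 0 -60 100;0.061 0.055 0.011 0 0 -60 100;0.061 0.055 0.011 0 0 -60 100;0.061 0.055 0.011 0 0 -60 100;0.061 0.055 0.011 0 0 -60 100;0.061 0.055 0.011 0 0 -60 100;0.061 0.055 0.011 0 0 -60 100;0.061 0.055 0.011 0 0 -60 100;0.061 0.055 0.011 0 0 -60 100;0.061 0.055 0.011 0 0 -60 100"

```text
time_s: 2.17
ee_pos: [429.9, -42.9, 151.5]
ee_rot: [-180.0, 0.0, 161.6]
force: [-0.0, -0.1, 0.3]
gripper_width: 91.1
gripper_force: 0.0
```

Run:
```python
from h import *
s=env.state();print(s["qpos"],s["ee_pos"],s["ee_rot"])
print(rows([431.5,-38.9,150],[180,0,166.7]))
f=eyes.grab_frame("wrist"); cv2.imwrite("pics/w1.png",cv2.resize(f["image"],(800,600),interpolation=cv2.INTER_CUBIC))
O=np.array([448.1,-42.9,12]);Rr=rot([0,0,-13.3])
for q in [(-34,20,46),(-34,-20,46),(0,20,46),(0,-20,46),(40,20,12),(40,-20,12)]: print(q,proj(f,O+Rr.apply(q))*1.5625)
```

```text
[ -7.21   8.62 112.7   -0.    58.68 -78.82] [429.88 -42.85 151.49] [-180.     0.   161.6]
(array([-0.3,  4.3,  1.5]), array([-0. ,  0. , -5.1]))
(-34, 20, 46) [448.82 265.66]
(-34, -20, 46) [375.77 272.1 ]
(0, 20, 46) [452.82 324.48]
(0, -20, 46) [382.16 330.51]
(40, 20, 12) [452.  365.2]
(40, -20, 12) [390.81 370.3 ]
```

View pics/w1.png

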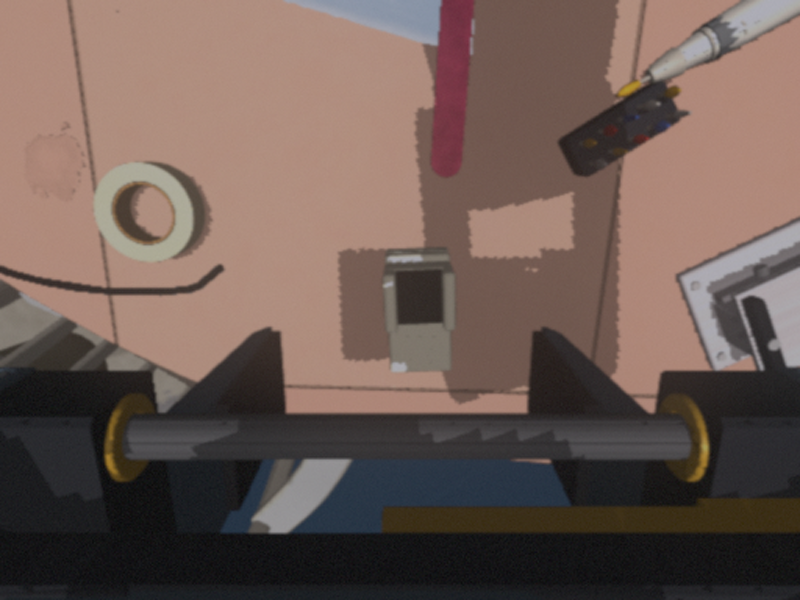

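The rest appears at (385-455, 248-372), nearly square to the tool. Predicted corners agree within a few pixels except a few degrees of yaw, so I enlarge.

Run:
```python
from h import *
f=eyes.grab_frame("wrist"); crop(f["image"],235,152,72,90,6.5,"pics/w2.png")
```

```text
(no output)
```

View pics/w2.png

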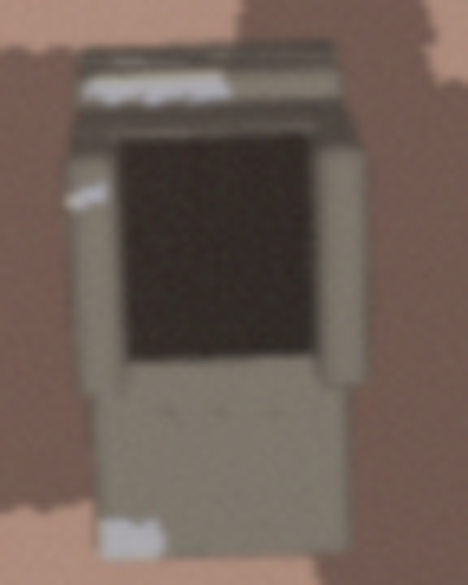

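Corners in the crop: block top (70,152), (365,147), (82,392), (365,382); base end (98,558), (347,552).

Run:
```python
from h import *
f=eyes.grab_frame("wrist")
P=lambda u,v,z: pix(f,235+(u+.5)/6.5-.5,152+(v+.5)/6.5-.5,z)
body=np.array([(-34,-20),(-34,20),(0,-20),(0,20),(40,-20),(40,20)],float)
w=np.array([P(70,152,58),P(365,147,58),P(82,392,58),P(365,382,58),P(98,558,24),P(347,552,24)])[:,:2]
print(w)
bc,wc=body.mean(0),w.mean(0); H=(body-bc).T@(w-wc); th=np.arctan2(H[0,1]-H[1,0],H[0,0]+H[1,1])
c,s=np.cos(th),np.sin(th);Rm=np.array([[c,-s],[s,c]]);o=wc-Rm@bc
print("yaw",np.degrees(th),"origin",o);print("resid",w-(body@Rm.T+o))
g=Rm@[-17,0]+o; print("grasp",g); print(rows([*g,70],[180,0,180+np.degrees(th)]))
```

```text
[[412.42 -50.87]
 [424.04 -13.88]
 [444.57 -60.31]
 [455.36 -23.4 ]
 [482.76 -72.17]
 [494.15 -34.81]]
yaw -16.784587214774692 origin [450.3 -42. ]
resid [[ 0.44  0.45]
 [ 0.52 -0.85]
 [ 0.04  0.84]
 [-0.72 -0.55]
 [-0.06  0.52]
 [-0.22 -0.41]]
grasp [434.02 -37.09]
(array([-2. ,  6.8, 81.5]), array([-0.  ,  0.  , -1.58]))
```

Emit:
send_rows:
  targets: "-0.002 0.0068 0.04 0 0 -1.6 100;-0.002 0.0068 0.08 0 0 -1.6 100;-0.002 0.0068 0.115 0 0 -1.6 100;-0.002 0.0068 0.13 0 0 -1.6 100;-0.002 0.0068 0.13 0 0 -1.6 100;-0.002 0.0068 0.13 0 0 -1.6 100"

```text
time_s: 2.82
ee_pos: [433.8, -37.0, 21.2]
ee_rot: [-180.0, -0.1, 163.3]
force: [0.8, -0.1, 1.1]
gripper_width: 91.2
gripper_force: 0.0
```

Run:
```python
from h import *
s=env.state();print(s["ee_pos"],s["ee_rot"],s["qvel"])
print(rows([434,-37.1,20],[180,0,163.2]))
```

```text
[433.84 -37.03  21.2 ] [-179.98   -0.08  163.27] [-0.04 -2.18 -1.95 -0.01  0.21 -0.12]
(array([-0.2, -0. ,  1.2]), array([-0.02, -0.08,  0.07]))
```

Emit:
send_rows:
  targets: "0 0 0.001 0 0 0 40;0 0 0.001 0 0 0 20;0 0 0.001 0 0 0 0;0 0 0.001 0 0 0 0;0 0 0.001 0 0 0 0;0 0 0.001 0 0 0 0;0 0 0.001 0 0 0 0;0 0 0.001 0 0 0 0;0 0 0.001 0 0 0 0;0 0 0.001 0 0 0 0"
  grip_force: 35

```text
time_s: 3.65
ee_pos: [434.0, -37.0, 20.6]
ee_rot: [180.0, 0.0, 163.3]
force: [0.4, 0.4, 2.3]
gripper_width: 39.9
gripper_force: 35.0
```

Run:
```python
from h import *
c=np.array([506.7,224.4,0])
print(rows(c+rot([0,0,8.3]).apply([60,0,150]),[180,0,188.3]))
```

```text
(array([ -48.8,  296.7, -129.4]), array([ -0.  ,   0.01, -25.02]))
```

Emit:
send_rows:
  targets: "0 0 -0.02 0 0 0 0;0 0 -0.06 0 0 0 0;0 0 -0.1 0 0 0 0;-0.01 0.03 -0.129 0 0 -5 0;-0.017 0.07 -0.129 0 0 -10 0;-0.025 0.11 -0.129 0 0 -16 0;-0.03 0.15 -0.129 0 0 -20 0;-0.036 0.19 -0.129 0 0 -25 0;-0.042 0.23 -0.129 0 0 -25 0;-0.046 0.27 -0.129 0 0 -25 0;-0.0488 0.2967 -0.129 0 0 -25 0;-0.0488 0.2967 -0.129 0 0 -25 0"

```text
time_s: 4.65
ee_pos: [567.6, 238.2, 148.2]
ee_rot: [179.9, 0.1, -171.5]
force: [0.5, 0.1, -2.0]
gripper_width: 40.1
gripper_force: 35.0
```

Emit:
send_rows:
  targets: "0 0 0 0 0 0 0;0 0 0 0 0 0 0;0 0 0 0 0 0 0"

```text
time_s: 4.9
ee_pos: [565.2, 231.8, 149.0]
ee_rot: [-180.0, -0.1, -171.8]
force: [-0.7, -0.2, -1.8]
gripper_width: 39.9
gripper_force: 35.0
```

Run:
```python
from h import *
s=env.state();print(s["ee_pos"],s["ee_rot"])
f=eyes.grab_frame("wrist");cv2.imwrite("pics/w3raw.png",f["image"])
print(f["eye"],f["attitude"])
cv2.imwrite("pics/w3.png",cv2.resize(f["image"],(800,600),interpolation=cv2.INTER_CUBIC))
c=np.array([506.7,224.4,0])
for q in [(-30,80,44),(-30,-80,44),(30,80,44),(30,-80,44)]: print(q,proj(f,c+rot([0,0,8.3]).apply(q))*1.5625)
```

```text
[565.23 231.79 149.04] [-179.95   -0.1  -171.77]
[488.91 219.77 321.58] [-15.86   0.    98.18]
(-30, 80, 44) [561.11 130.87]
(-30, -80, 44) [258.39 131.53]
(30, 80, 44) [552.25 243.37]
(30, -80, 44) [267.24 243.95]
```

View pics/w3.png

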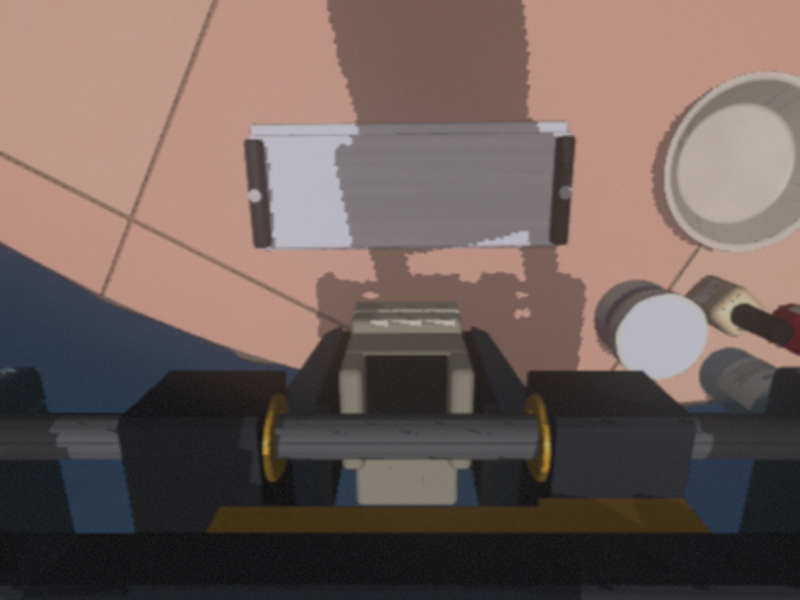

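The rail is seen with stops centred at (258,193) and (564,190), edges at rows ~137 and ~247; the rest hangs square in the fingers. One crop to fix the rail.

Run:
```python
from h import *
a=cv2.imread("pics/w3raw.png"); 
L=cv2.resize(a[75:165,150:186],None,fx=6.5,fy=6.5,interpolation=cv2.INTER_CUBIC);Rr=cv2.resize(a[75:165,340:376],None,fx=6.5,fy=6.5,interpolation=cv2.INTER_CUBIC)
cv2.imwrite("pics/w4.png",np.hstack([L,np.zeros((585,20,3),np.uint8),Rr]))
```

```text
(no output)
```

View pics/w4.png

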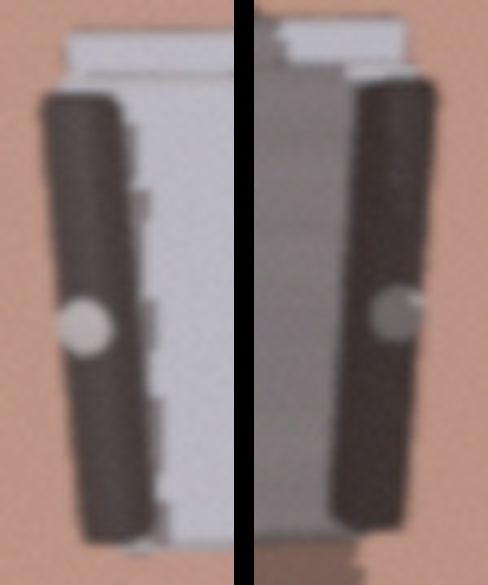

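Run:
```python
from h import *
f=dict(fovy=62.01672949284401,cx=259.8020137745944,cy=189.5127973827327,eye=np.array([488.91,219.77,321.58]),attitude=[-15.86,0,98.18])
L=lambda u,v,z: pix(f,150+(u+.5)/6.5-.5,75+(v+.5)/6.5-.5,z)
Q=lambda u,v,z: pix(f,340+(u-254+.5)/6.5-.5,75+(v+.5)/6.5-.5,z)
for z in (39,44,49):
    n1,n2=L(150,79,z),Q(350,67,z); f1,f2=L(160,546,z),Q(345,538,z)
    s1,s2=L(84,326,z+4),Q(395,313,z+4)
    d=s1-s2; yaw=lambda d: np.degrees(np.arctan2(-d[0],d[1]))
    x=rot([0,0,8.6]).apply([1,0,0])
    print(z,"sep",np.hypot(*d[:2]),"yaws",yaw(-d),yaw(n2-n1),yaw(f2-f1),"width",((f1+f2-n1-n2)/2)@x,"centre edges",(n1+n2+f1+f2)/4,"centre screws",(s1+s2)/2)
```

```text
39 sep 170.25164068530214 yaws 8.74618611143106 8.73410675518217 8.577515505094924 width 61.43393765312222 centre edges [508.46 225.95  39.  ] centre screws [509.03 224.39  43.  ]
44 sep 167.19593602801692 yaws 8.746186111431065 8.734106755182156 8.577515505094938 width 60.34691915122679 centre edges [508.11 225.84  44.  ] centre screws [508.67 224.31  48.  ]
49 sep 164.14023137073178 yaws 8.746186111431065 8.734106755182161 8.577515505094912 width 59.25990064933128 centre edges [507.76 225.73  49.  ] centre screws [508.31 224.23  53.  ]
```

```bash
cat >> h.py <<'E'
RC=np.array([508,225,0.]); RY=8.7
def goal(x,y,z,tilt=0,bx=-17,bz=8.6):
    """rows to put the held rest's origin at rail-frame x,y,z with foot end raised by tilt rad"""
    Rr=rot([0,0,RY])*rot([0,-np.degrees(tilt),0])
    tcp=RC+rot([0,0,RY]).apply([x,y,z])+Rr.apply([bx,0,bz])
    return tcp,rows(tcp,rotm=Rr*rot([180,0,180]))
E
python3 - <<'E'
from h import *
print(goal(31,0,66))
E
```

```text
(array([521.84, 227.12,  74.6 ]), (array([43.7,  1.7, 74.8]), array([-0.03, -0.06, -0.49])))
```

Emit:
send_rows:
  targets: "0.03 0.001 0.03 0 0 -0.5 0;0.0437 0.0017 0.055 0 0 -0.5 0;0.0437 0.0017 0.07 0 0 -0.5 0;0.0437 0.0017 0.0735 0 0 -0.5 0;0.0437 0.0017 0.0735 0 0 -0.5 0;0.0437 0.0017 0.0735 0 0 -0.5 0;0.0437 0.0017 0.0735 0 0 -0.5 0"

```text
time_s: 5.53
ee_pos: [524.1, 228.7, 77.5]
ee_rot: [180.0, 0.2, -171.2]
force: [0.5, 0.3, -1.6]
gripper_width: 40.0
gripper_force: 35.0
```

Emit:
send_rows:
  targets: "0 0 0.001 0 0 0 0;0 0 0.002 0 0 0 0;0 0 0.002 0 0 0 0"

```text
time_s: 5.78
ee_pos: [522.8, 228.5, 74.3]
ee_rot: [180.0, 0.0, -171.2]
force: [0.4, -0.2, -1.8]
gripper_width: 39.8
gripper_force: 35.0
```

Emit:
send_rows:
  targets: "0 0 0.001 0 0 0 0;0 0 0.0015 0 0 0 0;0 0 0.0015 0 0 0 0"

```text
time_s: 6.03
ee_pos: [522.4, 228.5, 72.3]
ee_rot: [-180.0, -0.0, -171.2]
force: [-0.9, 0.1, -1.8]
gripper_width: 39.8
gripper_force: 35.0
```

Emit:
send_rows:
  targets: "0 0 0.001 0 0 0 0;0 0 0.002 0 0 0 0;0 0 0.002 0 0 0 0"

```text
time_s: 6.28
ee_pos: [522.4, 228.4, 70.2]
ee_rot: [-180.0, -0.0, -171.2]
force: [-0.1, -0.4, -2.2]
gripper_width: 39.7
gripper_force: 35.0
```

Emit:
send_rows:
  targets: "0 0 0.001 0 0 0 0;0 0 0.0015 0 0 0 0;0 0 0.0015 0 0 0 0"

```text
time_s: 6.53
ee_pos: [522.4, 228.4, 68.8]
ee_rot: [-180.0, -0.0, -171.2]
force: [0.1, -0.4, -2.3]
gripper_width: 39.8
gripper_force: 35.0
```

Emit:
send_rows:
  targets: "0 0 0.001 0 0 0 0;0 0 0.0015 0 0 0 0;0 0 0.0015 0 0 0 0"

```text
time_s: 6.78
ee_pos: [522.5, 228.5, 67.3]
ee_rot: [-180.0, -0.0, -171.2]
force: [0.4, 0.0, -1.6]
gripper_width: 39.8
gripper_force: 35.0
```

Emit:
send_rows:
  targets: "0 0 0.001 0 0 0 0;0 0 0.0012 0 0 0 0;0 0 0.0012 0 0 0 0"

```text
time_s: 7.03
ee_pos: [522.6, 228.5, 66.2]
ee_rot: [-180.0, 0.0, -171.2]
force: [0.3, -0.4, -1.7]
gripper_width: 39.6
gripper_force: 35.0
```

Emit:
send_rows:
  targets: "0 0 0.001 0 0 0 0;0 0 0.0012 0 0 0 0;0 0 0.0012 0 0 0 0"

```text
time_s: 7.28
ee_pos: [522.6, 228.5, 66.2]
ee_rot: [-180.0, 0.0, -171.2]
force: [-0.8, -0.1, 6.0]
gripper_width: 40.0
gripper_force: 35.0
```

Emit:
send_rows:
  targets: "0 0 0.001 0 0 0 0;0 0 0.0012 0 0 0 0;0 0 0.0012 0 0 0 0"

```text
time_s: 7.53
ee_pos: [522.6, 228.5, 66.2]
ee_rot: [180.0, 0.1, -171.2]
force: [-3.3, -1.7, 12.8]
gripper_width: 39.9
gripper_force: 35.0
```

Run:
```python
from h import *
print(goal(31,0,85)); print(goal(-32,0,75,.3))
```

```text
(array([521.84, 227.12,  93.6 ]), (array([  1. ,  -1.2, -27.4]), array([0.  , 0.05, 0.1 ])))
(array([457.8 , 217.32,  78.19]), (array([ 65.8,  -1.1, -12.1]), array([  0.02, -17.13,   0.1 ])))
```

Emit:
send_rows:
  targets: "0 0 -0.01 0 0 0 0;0 -0.001 -0.03 0 0 0 0;0.02 -0.001 -0.032 0 -4 0 0;0.04 -0.001 -0.03 0 -8 0 0;0.055 -0.001 -0.025 0 -12 0 0;0.0658 -0.001 -0.02 0 -17.1 0 0;0.0658 -0.001 -0.014 0 -17.1 0 0;0.0658 -0.001 -0.014 0 -17.1 0 0;0.0658 -0.001 -0.014 0 -17.1 0 0;0.0658 -0.001 -0.014 0 -17.1 0 0"

```text
time_s: 8.37
ee_pos: [459.7, 218.3, 78.9]
ee_rot: [179.9, 17.2, -171.2]
force: [0.4, 0.6, -1.7]
gripper_width: 40.0
gripper_force: 35.0
```

Run:
```python
from h import *
s=env.state();print(s["ee_pos"],s["ee_rot"],s["qpos"],s["force"])
print(goal(-32,0,75,.3));print(goal(-22.6,0,48.7,.3));print(goal(-13,0,51.7,.3))
f=eyes.grab_frame("wrist");cv2.imwrite("pics/w5.png",cv2.resize(f["image"],(800,600),interpolation=cv2.INTER_CUBIC))
```

```text
[459.7  218.34  78.94] [ 179.94   17.24 -171.25] [ 27.72  13.75 121.87 -11.54  28.5  -61.66] [ 0.36  0.59 -1.72]
(array([457.8 , 217.32,  78.19]), (array([ 2.2, -0.7,  0.1]), array([0.07, 0.06, 0.05])))
(array([467.09, 218.74,  51.89]), (array([ 1. , -0.8, 28. ]), array([0.07, 0.06, 0.05])))
(array([476.58, 220.19,  54.89]), (array([-9.1, -0.8, 28. ]), array([0.07, 0.06, 0.05])))
```

View pics/w5.png

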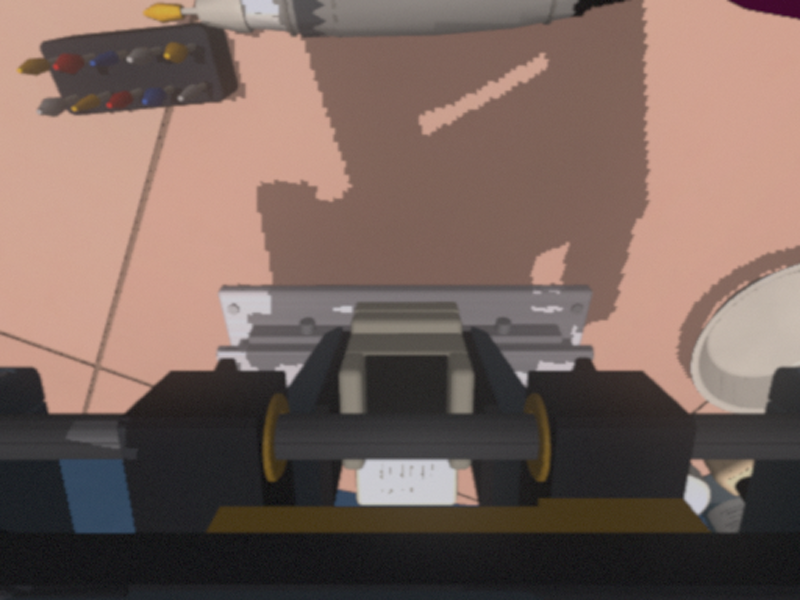

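The picture shows the tilted rest square to the rail, head near edge at row ~349 from (218) to (592), the rest clear of it. Descend in front of the edge.

Emit:
send_rows:
  targets: "0.001 -0.0008 0.01 0 0 0 0;0.001 -0.0008 0.02 0 0 0 0;0.001 -0.0008 0.027 0 0 0 0;0.001 -0.0008 0.027 0 0 0 0;0.001 -0.0008 0.027 0 0 0 0;0.001 -0.0008 0.027 0 0 0 0"

```text
time_s: 8.92
ee_pos: [464.7, 217.6, 51.6]
ee_rot: [-180.0, 17.1, -171.2]
force: [0.7, 0.3, -1.5]
gripper_width: 39.4
gripper_force: 35.0
```

Run:
```python
from h import *
s=env.state();print(s["ee_pos"],s["ee_rot"],s["force"])
print(goal(-22.6,0,48.7,.3));print(goal(-13,0,51.7,.3));print(goal(-2.4,0,55,.3))
```

```text
[464.72 217.62  51.6 ] [-179.98   17.06 -171.22] [ 0.67  0.31 -1.53]
(array([467.09, 218.74,  51.89]), (array([-2.5,  0.7,  0.5]), array([ 0.  , -0.13,  0.08])))
(array([476.58, 220.19,  54.89]), (array([-12.5,   0.7,   0.4]), array([ 0.  , -0.13,  0.08])))
(array([487.06, 221.8 ,  58.19]), (array([-23.7,   0.7,   0.4]), array([ 0.  , -0.13,  0.08])))
```

Emit:
send_rows:
  targets: "-0.003 0.0007 0.0004 0 0 0 0;-0.006 0.0007 0.0004 0 0 0 0;-0.009 0.0007 0.0004 0 0 0 0;-0.012 0.0007 0.0004 0 0 0 0;-0.012 0.0007 0.0004 0 0 0 0;-0.012 0.0007 0.0004 0 0 0 0"

```text
time_s: 9.42
ee_pos: [476.3, 220.2, 55.1]
ee_rot: [180.0, 17.1, -171.2]
force: [0.1, -0.1, -2.1]
gripper_width: 39.8
gripper_force: 35.0
```

Emit:
send_rows:
  targets: "-0.0015 0 0 0 0 0 0;-0.003 0 0 0 0 0 0;-0.003 0 0 0 0 0 0;-0.003 0 0 0 0 0 0"

```text
time_s: 9.75
ee_pos: [478.9, 220.6, 55.8]
ee_rot: [-180.0, 17.1, -171.2]
force: [-0.7, -0.7, -2.0]
gripper_width: 39.9
gripper_force: 35.0
```

Run:
```python
from h import *
s=env.state();print(s["ee_pos"],s["ee_rot"],s["force"])
print(goal(-13,0,51.7,.3));print(goal(-2.4,0,55,.3))
f=eyes.grab_frame("wrist");crop(f["image"],130,170,260,130,3,"pics/w6.png")
```

```text
[478.92 220.61  55.82] [-180.     17.1  -171.21] [-0.73 -0.66 -2.05]
(array([476.58, 220.19,  54.89]), (array([ 2.5, -0.1,  0.2]), array([ 0.02, -0.09,  0.08])))
(array([487.06, 221.8 ,  58.19]), (array([-8.6, -0.1,  0.2]), array([ 0.02, -0.09,  0.08])))
```

View pics/w6.png

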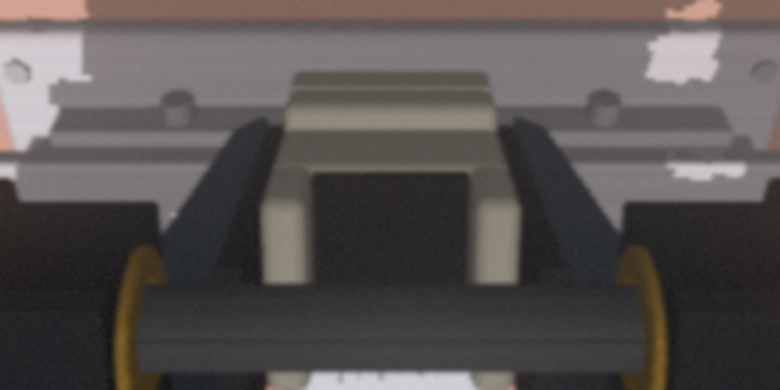

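The wall of the rest (rows 72-90) is in front of/below the head edge (row ~155) with no contact force. Push on in small steps.

Emit:
send_rows:
  targets: "-0.0015 0 0 0 0 0 0;-0.003 0 0 0 0 0 0;-0.003 0 0 0 0 0 0"

```text
time_s: 10.05
ee_pos: [482.2, 221.2, 56.9]
ee_rot: [180.0, 17.1, -171.2]
force: [0.4, 0.2, -2.3]
gripper_width: 39.9
gripper_force: 35.0
```

Emit:
send_rows:
  targets: "-0.001 0 0 0 0 0 0;-0.002 0 0 0 0 0 0;-0.002 0 0 0 0 0 0"

```text
time_s: 10.3
ee_pos: [483.9, 221.5, 57.4]
ee_rot: [180.0, 17.1, -171.2]
force: [0.2, 0.1, -1.7]
gripper_width: 39.9
gripper_force: 35.0
```

Emit:
send_rows:
  targets: "-0.001 0 0 0 0 0 0;-0.002 0 0 0 0 0 0;-0.002 0 0 0 0 0 0"

```text
time_s: 10.55
ee_pos: [485.7, 221.7, 57.9]
ee_rot: [180.0, 17.1, -171.2]
force: [-0.1, -0.7, -2.1]
gripper_width: 39.8
gripper_force: 35.0
```

Emit:
send_rows:
  targets: "-0.001 0 0 0 0 0 0;-0.0015 0 0 0 0 0 0;-0.0015 0 0 0 0 0 0"

```text
time_s: 10.8
ee_pos: [486.7, 221.8, 58.2]
ee_rot: [-180.0, 17.1, -171.2]
force: [0.4, 1.1, -2.2]
gripper_width: 40.2
gripper_force: 35.0
```

Emit:
send_rows:
  targets: "-0.001 0 0 0 0 0 0;-0.0015 0 0 0 0 0 0;-0.0015 0 0 0 0 0 0"

```text
time_s: 11.05
ee_pos: [486.9, 221.6, 58.0]
ee_rot: [-180.0, 16.9, -171.2]
force: [-5.4, 1.3, -1.5]
gripper_width: 39.8
gripper_force: 35.0
```

Emit:
send_rows:
  targets: "-0.001 0 0 0 0 0 0;-0.0015 0 0 0 0 0 0;-0.0015 0 0 0 0 0 0"

```text
time_s: 11.3
ee_pos: [487.1, 221.4, 57.9]
ee_rot: [-179.9, 16.8, -171.2]
force: [-8.1, 1.7, -0.7]
gripper_width: 39.7
gripper_force: 35.0
```

Run:
```python
from h import *
s=env.state();print(s["ee_pos"],s["ee_rot"])
print(goal(-1.5,0,53.3,.25));print(goal(-1.1,0,51.9,.2))
```

```text
[487.12 221.44  57.88] [-179.93   16.77 -171.24]
(array([488.13, 221.96,  57.43]), (array([-0.9,  0.4,  0.7]), array([-0.06,  2.45,  0.05])))
(array([488.75, 222.05,  56.95]), (array([-1.4,  0.4,  1.4]), array([-0.06,  5.32,  0.05])))
```

Emit:
send_rows:
  targets: "0.0005 0 0.0003 0 1.5 0 0;0.0006 0 0.0006 0 3 0 0;0.0008 0.0002 0.001 0 4.5 0 0;0.0008 0.0002 0.0012 0 5.6 0 0;0.0008 0.0002 0.0012 0 5.6 0 0;0.0008 0.0002 0.0012 0 5.6 0 0"

```text
time_s: 11.8
ee_pos: [488.5, 221.7, 57.2]
ee_rot: [-179.9, 11.4, -171.2]
force: [-3.2, -1.3, -2.8]
gripper_width: 39.8
gripper_force: 35.0
```

Run:
```python
from h import *
s=env.state();print(s["ee_pos"],s["ee_rot"],s["force"],s["torque"])
print(goal(-1.1,0,51.9,.2))
```

```text
[488.48 221.74  57.18] [-179.93   11.39 -171.21] [-3.18 -1.3  -2.85] [-0.22  0.87 -0.06]
(array([488.75, 222.05,  56.95]), (array([-0.3,  0.3,  0.3]), array([-0.05, -0.07,  0.09])))
```

Emit:
send_rows:
  targets: "0 0 0 0 0 0 46;0 0 0 0 0 0 50;0 0 0 0 0 0 60;0 0 0 0 0 0 70;0 0 0 0 0 0 70;0 0 0 0 0 0 70"

```text
time_s: 12.3
ee_pos: [489.7, 222.6, 58.1]
ee_rot: [180.0, 11.6, -171.2]
force: [-0.6, -0.7, -0.3]
gripper_width: 63.7
gripper_force: 0.0
```

Run:
```python
from h import *
s=env.state();print(s["ee_pos"],s["ee_rot"],s["force"],s["gripper_width"])
f=eyes.grab_frame("wrist");crop(f["image"],130,170,260,190,3,"pics/w7.png")
tcp=RC+rot([0,0,RY]).apply([24,0,95]); print(tcp,rows(tcp,[180,0,180+RY]))
```

```text
[489.73 222.65  58.13] [ 179.99   11.57 -171.2 ] [-0.56 -0.71 -0.25] 63.712099146247645
[531.72 228.63  95.  ] (array([-49.1,  -0.5, -27.7]), array([ 0.02, 11.55,  0.09]))
```

View pics/w7.png

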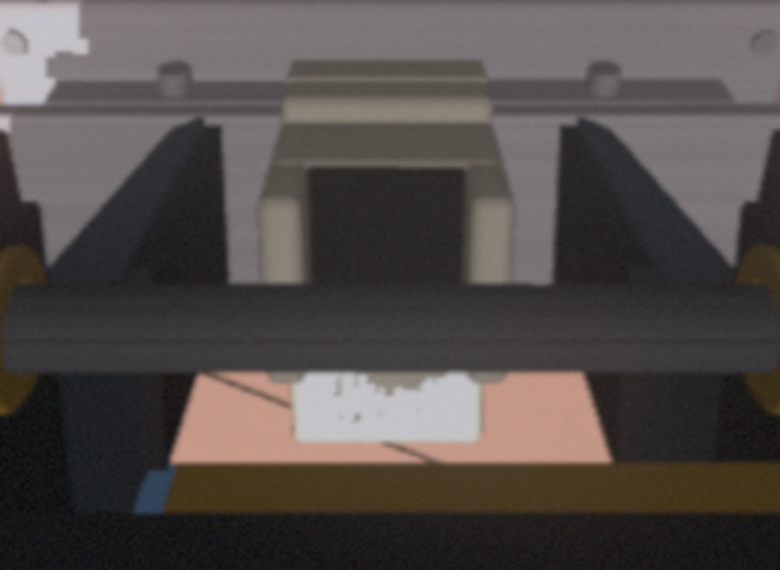

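The rest leans hooked, its wall (rows 60-120) gripping under the head edge (row ~105), the foot end at (295-480, 440) raised. Fingers are clear; retreat, close, and go over the pad.

Emit:
send_rows:
  targets: "0 0 -0.02 0 0 0 70;0 0 -0.045 0 0 0 70;0 0 -0.06 0 0 0 70;0 0 -0.06 0 6 0 30;-0.025 0 -0.06 0 11.6 0 0;-0.049 -0.0005 -0.05 0 11.6 0 0;-0.049 -0.0005 -0.04 0 11.6 0 0;-0.049 -0.0005 -0.03 0 11.6 0 0;-0.049 -0.0005 -0.0277 0 11.6 0 0;-0.049 -0.0005 -0.0277 0 11.6 0 0;-0.049 -0.0005 -0.0277 0 11.6 0 0"
  grip_force: 10

```text
time_s: 13.27
ee_pos: [530.1, 228.2, 94.5]
ee_rot: [-180.0, -0.2, -171.2]
force: [-0.8, 0.3, 0.1]
gripper_width: 13.3
gripper_force: 0.0
```

Run:
```python
from h import *
s=env.state();print(s["ee_pos"],s["ee_rot"],s["force"],s["gripper_width"])
tcp=RC+rot([0,0,RY]).apply([24,0,73]); print(tcp,rows(tcp,[180,0,180+RY]))
```

```text
[530.06 228.25  94.47] [-179.98   -0.18 -171.19] [-0.75  0.27  0.14] 13.308014688534389
[531.72 228.63  73.  ] (array([-1.8,  0.1, 21.5]), array([-0.02, -0.18,  0.11]))
```

Emit:
send_rows:
  targets: "-0.0015 0 0.006 0 0 0 0;-0.0015 0 0.012 0 0 0 0;-0.0015 0 0.018 0 0 0 0;-0.0015 0 0.021 0 0 0 0;-0.0015 0 0.021 0 0 0 0;-0.0015 0 0.021 0 0 0 0"

```text
time_s: 13.77
ee_pos: [532.6, 228.6, 73.4]
ee_rot: [-180.0, -0.1, -171.2]
force: [0.5, 1.2, -0.3]
gripper_width: 0.8
gripper_force: 0.0
```

Emit:
send_rows:
  targets: "0 0 0.001 0 0 0 0;0 0 0.002 0 0 0 0;0 0 0.003 0 0 0 0;0 0 0.003 0 0 0 0"

```text
time_s: 14.1
ee_pos: [532.8, 228.6, 70.6]
ee_rot: [-180.0, -0.1, -171.2]
force: [0.2, -0.7, 0.9]
gripper_width: 0.5
gripper_force: 0.0
```

Emit:
send_rows:
  targets: "0 0 0.001 0 0 0 0;0 0 0.002 0 0 0 0;0 0 0.002 0 0 0 0"

```text
time_s: 14.35
ee_pos: [533.1, 228.7, 68.9]
ee_rot: [180.0, -0.1, -171.2]
force: [-0.9, 0.1, 1.5]
gripper_width: 0.6
gripper_force: 0.6
```

Emit:
send_rows:
  targets: "0 0 0.001 0 0 0 0;0 0 0.002 0 0 0 0;0 0 0.002 0 0 0 0"

```text
time_s: 14.6
ee_pos: [533.6, 228.9, 67.3]
ee_rot: [180.0, 0.0, -171.2]
force: [0.4, 0.5, 4.1]
gripper_width: 0.3
gripper_force: 2.1
```

Emit:
send_rows:
  targets: "0 0 0.001 0 0 0 0;0 0 0.0015 0 0 0 0;0 0 0.0015 0 0 0 0"

```text
time_s: 14.85
ee_pos: [534.0, 229.0, 66.0]
ee_rot: [180.0, 0.1, -171.2]
force: [1.3, -0.1, 4.6]
gripper_width: 0.2
gripper_force: 2.7
```

Emit:
send_rows:
  targets: "0 0 0.001 0 0 0 0;0 0 0.002 0 0 0 0;0 0 0.002 0 0 0 0"

```text
time_s: 15.1
ee_pos: [533.2, 228.8, 63.3]
ee_rot: [180.0, -0.0, -171.2]
force: [0.6, 0.9, 1.3]
gripper_width: 0.6
gripper_force: 0.7
```

Emit:
send_rows:
  targets: "0 0 0.001 0 0 0 0;0 0 0.0015 0 0 0 0;0 0 0.0015 0 0 0 0"

```text
time_s: 15.35
ee_pos: [532.3, 228.5, 61.1]
ee_rot: [-180.0, -0.2, -171.2]
force: [0.1, -0.0, -0.0]
gripper_width: 0.5
gripper_force: 0.3
```

Emit:
send_rows:
  targets: "0 0 0.001 0 0 0 0;0 0 0.002 0 0 0 0;0 0 0.002 0 0 0 0"

```text
time_s: 15.6
ee_pos: [532.3, 228.5, 59.3]
ee_rot: [-180.0, -0.2, -171.2]
force: [1.0, -0.5, 0.1]
gripper_width: 0.1
gripper_force: 0.0
```

Emit:
send_rows:
  targets: "0 0 0.001 0 0 0 0;0 0 0.0015 0 0 0 0;0 0 0.0015 0 0 0 0"

```text
time_s: 15.85
ee_pos: [532.3, 228.5, 58.0]
ee_rot: [-180.0, -0.2, -171.2]
force: [0.1, 0.5, -0.0]
gripper_width: 0.3
gripper_force: 0.0
```

Emit:
send_rows:
  targets: "0 0 0.001 0 0 0 0;0 0 0.0015 0 0 0 0;0 0 0.0015 0 0 0 0"

```text
time_s: 16.1
ee_pos: [532.5, 228.5, 57.9]
ee_rot: [-180.0, -0.1, -171.2]
force: [-2.0, -1.0, 8.7]
gripper_width: 0.6
gripper_force: 4.5
```

Emit:
send_rows:
  targets: "0 0 0.001 0 0 0 0;0 0 0.0015 0 0 0 0;0 0 0.0015 0 0 0 0"

```text
time_s: 16.35
ee_pos: [532.5, 228.5, 57.9]
ee_rot: [180.0, -0.1, -171.2]
force: [-5.2, -2.7, 18.0]
gripper_width: 0.6
gripper_force: 8.8
```

Emit:
send_rows:
  targets: "0 0 0.001 0 0 0 0;0 0 0.0012 0 0 0 0;0 0 0.0012 0 0 0 0"

```text
time_s: 16.6
ee_pos: [532.5, 228.6, 57.8]
ee_rot: [180.0, -0.1, -171.2]
force: [-6.6, -3.5, 24.2]
gripper_width: 0.2
gripper_force: 12.2
```

Hard stop at pad height 57.8 mm (expected 57.6). Back off and look.

Emit:
send_rows:
  targets: "0 0 -0.004 0 0 0 0;0 0 -0.01 0 0 0 0;0 0 -0.04 0 0 0 0;-0.02 0 -0.08 0 0 0 0;-0.06 0 -0.1 0 0 0 0;-0.06 0 -0.1 0 0 0 0;-0.06 0 -0.1 0 0 0 0;-0.06 0 -0.1 0 0 0 0"

```text
time_s: 17.27
ee_pos: [591.3, 237.5, 152.6]
ee_rot: [-180.0, -0.3, -171.2]
force: [-0.7, 0.7, -0.8]
gripper_width: 0.8
gripper_force: 0.0
```

Run:
```python
from h import *
f=eyes.grab_frame("wrist");s=env.state();print(s["ee_pos"],s["force"])
crop(f["image"],130,60,260,200,3,"pics/w8.png")
for q in [(-34,20,46),(-34,-20,46),(0,20,46),(0,-20,46),(40,20,12),(40,-20,12)]: print(q,(proj(f,RC+rot([0,0,RY]).apply(np.array(q)+[0,0,45.6]))-[130,60])*3)
```

```text
[590.45 237.28 152.06] [-0.52  0.23 -0.21]
(-34, 20, 46) [485.04 -73.55]
(-34, -20, 46) [305.77 -73.63]
(0, 20, 46) [481.04  86.15]
(0, -20, 46) [309.17  86.08]
(40, 20, 12) [465.99 240.93]
(40, -20, 12) [322.2  240.88]
```

View pics/w8.png

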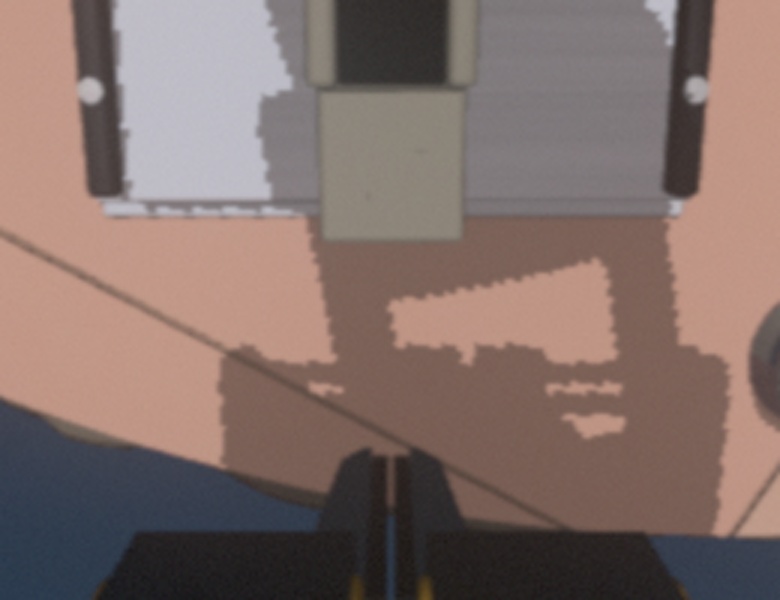

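The picture shows the rest level on the rail: foot-end corners at (321,240) and (463,240), against (322,241) and (466,241) predicted for the seated pose. The bystanders were left alone and the arm is clear.

```bash
python3 -c "
from workcell import env
print(env.job_done())"
```

```text
the job is handed in; nothing more can be done
None
```

I mounted the rest on the free middle of the rail, pressed it to its hard stop at about 24 N, and let go. The last picture shows it level, though the foot's click itself was not measured. I handed the job in at about 17 s and no verdict came back.

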